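# Pull the red flow knob off the gas control unit

## Task

The red flow knob of the gas control unit is to be replaced. Take the knob puller, slide its fork under the red knob until you feel the end of its slot come home against the nut beneath, without ramming the nut or bearing hard on the panel, and draw it straight up until the knob pops off; do not touch the knob with your fingers. Then stand the puller upright, the red knob still lying on its fork, in the large bay of the blue service tray and let go, leaving the other knobs and everything else on the bench alone.

Things in the scene. Friction and masses are not known exactly. Their poses are not given: they have to be found in the camera images.
- gas_unit: Gas control unit lying panel-up on screw feet, fixed: white box 160 (x) x 240 (y) mm, its flat, rigid, dark blue panel 64 mm above the origin. Origin: centre of its underside, 0 to 8 mm above the bench; z up, +x towards the edge with brass gas unions. Displays 3 mm high, 30 to 60 mm on the +x side. Three knobs in a row at local x = -10 mm, y = -70, 0, +70 mm; the panel on their -x side is bare.
- nut0: Round steel nut of the spindle at local y = -70 mm of the gas unit, hidden under its knob: 15 mm across, 5.5 mm high, fixed on the panel. Origin: centre of its underside, on the panel face. The knob stands on the nut, which leaves a 5.5 mm gap between panel and knob around it. Coming home is felt as a firm 2 to 5 N; over 8 N sideways would bend the spindle.
- nut1: The same nut of the middle spindle, local y = 0.
- nut2: The same nut of the spindle at local y = +70 mm.
- knob_red: Red round knob, 34 mm across, 17 mm tall, 22 g, pushed onto any one of the three spindles. Origin: centre of its underside, 5.5 mm above the panel when seated. Sprung balls in the spindle hold it: a slow pull straight up of about 12 to 20 N frees it after 3 to 4 mm of lift, and it is clear of the spindle after 14 mm. It then lies loose on the fork.
- knob_grey: Grey knob of the same shape on another spindle; leave alone.
- knob_black: Black knob of the same shape on another spindle; leave alone.
- puller: Knob puller standing loose on its flat steel fork, about 130 g. Origin: underside of the fork, under the middle of the grip; z up, +x the way the fork opens. A back plate at x = -25 to -30 mm rises to a top arm, underside 30 mm and top 36 mm above the fork's underside; the knob goes between fork and arm. The grip can tip a little in the fingers under load.
- fork (a point): Point on the fork's upper face straight above the puller's origin; about here lies the middle of the knob's underside when the fork is home. Fork 3.5 mm thick, 33.5 mm wide, tips 23 mm ahead (+x) of this point; slot 17 mm wide, opening to 24 mm at the tips. The slot ends at a brass throat stop, clamped anywhere from 4.5 to 11.5 mm behind this point (not measured): home is when it meets the nut.
- grip (a point): Middle of the puller's upright orange grip, 55 mm above the fork's underside. Grip 26 mm (puller x) x 14 mm (puller y) x 38 mm tall, from 36 to 74 mm; pinch it across y.
- tray: Blue service tray, fixed, walls 18 mm high and 3 mm thick, floor 3 mm thick. Origin: underside, at the centre of its large bay, which is 118 x 118 mm inside with a black mat; the small bay (53 mm) lies beyond it at +x.
- spare_nut: Brass spare nut, 22 mm across, in the tray's small bay; leave alone.
- wash_bottle: Wash bottle, 72 mm across, 170 mm tall; leave alone.
- sample_0: White sample bottle, 42 mm across, 100 mm tall; leave alone.
- sample_1: White sample bottle, same size; leave alone.
- beaker: Glass beaker, 66 mm across, 85 mm tall; leave alone.
- screwdriver: Screwdriver lying on the bench; leave alone.
Not all that is in view belongs to the job. What is shaped like the puller but green is not meant.

How it is judged:
On the way, in this order (a step that is already met when the one before it is completed fails the run):
1. the fork is fully home under the red knob, felt against the spindle nut (over 2 N), the knob still seated (horizontal distance between fork and knob_red below 0.006 m and z of fork in the frame of knob_red between -0.004 and 0.001 m and distance of knob_red from where it was at the start of the episode below 0.0015 m and (contact force between puller and nut0 above 2 N or contact force between puller and nut1 above 2 N or contact force between puller and nut2 above 2 N)), for 0.1 s.
2. the red knob is off its spindle, lying level on the fork above the unit (z of knob_red in the frame of gas_unit above 0.086 m and horizontal distance between fork and knob_red below 0.01 m and z of knob_red in the frame of fork between -0.002 and 0.003 m and angle between knob_red's own z axis and vertical below 0.15 rad), for 0.1 s.
At the end, for the whole second after the job is handed in: The puller stands upright (within 0.1 rad), at rest and released, on the floor of the tray's large bay, with the red knob lying level on its fork within 12 mm of the fork point (x of puller in the frame of tray between -0.043 and 0.043 m and y of puller in the frame of tray between -0.043 and 0.043 m and height (world z) of puller between 0.001 and 0.006 m and angle between puller's own z axis and vertical below 0.1 rad and horizontal distance between fork and knob_red below 0.012 m and z of knob_red in the frame of fork between -0.002 and 0.003 m and angle between knob_red's own z axis and vertical below 0.15 rad and linear speed of each of puller, knob_red below 0.02 m/s); the robot touches nothing.
It fails at once if the puller is forced against the gas unit (over 20 N) or rammed sideways against a spindle nut (over 8 N) (contact force between puller and gas_unit above 20 N or contact force between puller and nut0 above 8 N or contact force between puller and nut1 above 8 N or contact force between puller and nut2 above 8 N).
It fails at once if the red knob is levered crooked or tipped (over 0.3 rad) (angle between knob_red's own z axis and vertical above 0.3 rad).
It fails at once if the robot's fingers or arm touch the red knob or press on the gas unit (contact force between the fingers and knob_red above 0.5 N or contact force between the arm and gas_unit above 2 N).
It fails at once if another knob is shifted (over 3 mm) (distance of any of knob_grey, knob_black from where it was at the start of the episode above 0.003 m).
It fails at once if something else on the bench is displaced (over 20 mm) (distance of any of spare_nut, wash_bottle, sample_0, sample_1, beaker, screwdriver from where it was at the start of the episode above 0.02 m).
It also fails if it takes over 67 s, if anything falls off the work surface, if the arm or the gripper's body presses on something with over 40 N, if the wrist force passes 120 N, or if a joint passes its speed limit or range.

## Robot

A 7-joint arm with a two-finger parallel gripper is mounted at the origin on the work surface. World frame = base frame: x ahead of the robot, y to its left, z up, the work surface at z = 0. Lengths are in m, angles in rad, forces in N, time in s.
With the tool pointing down it reaches from about 0.35 to 0.9 m from the base axis. Payload 8.1 kg.
Tool frame: the origin (TCP) lies at the very end of the fingers, on their centre line; the grasp point (between the pads) lies 19 mm behind it (bot.pinch_z is the distance from the TCP to the grasp point, in m); z points along the fingers, y is the line along which they close (so a half turn about z gives the same grasp; the last joint's range is limited). The gripper opens to 85 mm and grips with 20 to 120 N. Pads are 22 mm wide; open, the fingers measure 114 mm over their backs; the gripper's body (76 mm by 85 mm) begins 54 mm behind the grasp point. The pads swing forward as they close: fully open they stand 13 mm farther back than shut.
Start: joints at [1.129, 0.434, 0.025, 1.573, -0.012, 1.134, -0.075], TCP at [0.208, -0.589, 0.206] pointing down, gripper open.
Joint ranges: [-2.62, 2.62], [-0.44, 2.09], [-1.27, 1.32], [0.08, 2.57], [-1.32, 4.46], [0.12, 2], [-2.74, 2.74]. Speed limits (rad/s): [2.22, 2.22, 3.01, 3.01, 3.14, 3.14, 3.14].

## Interface

Orientations are given as a 3x3 rotation matrix whose columns are the frame's x, y, z axes.
In Python, from workcell import monitor, viewer, ticket, bot gives the robot as it stands.
- The arm moves only by the tool arm_command, never from a script. Its argument "moves" is a list that holds one entry, the list of rows, each a list of 7 numbers: the turn, a rotation vector about the tool's x, y, z normalised to -1 to 1, where 1 is 180 degrees, then the shift along the tool's x, y, z normalised to -1 to 1, where 1 is 50 cm, then the opening, from 0 (shut) to 1 (fully open). A call has 1 to 20 rows; each row is the pose to reach, as a shift and turn from the pose commanded when the call began, along the tool's axes at that moment, turning the shorter way round; what a row does not reach only later rows make up. A row lasts 1/8 s, in which the tool goes at most 62.5 mm and 10.7 degrees, less where a joint would pass 70% of its speed; a pose out of reach is approached as far as the arm can. A call with a number of a shift or a turn outside -1 to 1 is refused whole. A call with a gripper value outside its range is refused whole. The fingers move at their own pace and stop on an object; "grip_force" is the grip in N (left out, the last holds). Time passes only in rows, so rows that repeat a pose let the fingers close. It gives the time, the measured TCP pose, the force, the opening and the grip force at its end, in the units of the state.
- monitor.get_obs(): the state, without advancing time (a new reading comes with each control period).
- viewer.capture(name): name is "scene" or "top" or "wrist"; returns (picture, depth): 400x640x3 uint8, blue, green, red; 400x640 float32, m along the optical axis (not along the pixel's ray), 0 where there is no reading.
- viewer.get_calibration(name): a dict with "intrinsics" (3x3 intrinsics, pixels), "dist_coeffs" ([k1, k2, p1, p2, k3] as OpenCV has them; the pictures are not rectified), "R" (3x3) and "t" (3): a world point X has camera coordinates R X + t. Camera axes: x right, y down, z forward; pixel columns grow to the right and rows downward; lengths in m; the calibration is good to about 2 mm. A picture is of the moment at which its call begins: read the wrist's pose just before it. get_calibration takes no time and is no camera call; for the wrist camera it gives the pose at the moment of the call.
- ticket.job_done(): hands the job in; it is judged then, once.
The state is a dict: "clock": time; "joints": joint angles; "dq": joint speeds; "joint_efforts": joint torques, N m; "ee_pos": TCP position; "ee_rot": TCP orientation; "contact_force": force on the tool from outside, world axes, zero at the start; "torque": the same for the moment, N m; "gripper_width": finger opening in m; "grip_force": force on a finger pad.
Only numpy, scipy, OpenCV 4.12 (cv2) and the standard library are available. Lean on these libraries where they do the work, as an engineer would, in place of code of your own. Each camera call takes 0.05 s, during which the arm holds its last target. There are 200 camera calls.

## Working session

There is one attempt and no reset: what is moved stays moved. The work goes in short steps, Python scripts to look and compute and a tool call to move; the robot and the scene stay as the last step left them, time stands still between calls to the robot, and variables do not carry over. Pictures are saved under pics/ and viewed, at most 11 in all, crops included, and the job is handed in when it is done.

Besides the shell and the picture viewer there is one more tool, called after ">>>" by a JSON object that holds its "api" and its "payload", one argument or row to a line. arm_command: Moves the arm, as the interface text tells. Its arguments: {"type":"object","properties":{"moves":{"type":"array","items":{"type":"array","items":{"type":"array","items":{"type":"number"}}}},"grip_force":{"type":"number"}},"required":["moves"]}

```bash
ls; mkdir -p pics
cat > h.py <<'E'
import numpy as np, cv2
from workcell import monitor, viewer, ticket, bot
def shot(n,name):
    c=viewer.get_calibration(n); p,d=viewer.capture(n)
    cv2.imwrite(f'pics/{name}.png',p); np.savez(f'pics/{name}.npz',p=p,d=d,K=c['intrinsics'],D=c['dist_coeffs'],R=c['R'],t=c['t'])
def load(name): return np.load(f'pics/{name}.npz')
def pt(f,u,v,z=None,dep=None):
    K,D,R,t=[np.array(f[k],float) for k in 'KDRt']
    r=cv2.undistortPoints(np.array([[[u,v]]],float),K,D).ravel(); r=np.array([r[0],r[1],1])
    o=-R.T@t; w=R.T@r
    if z is not None: return o+w*(z-o[2])/w[2]
    if dep is None:
        d=f['d'][int(v)-1:int(v)+2,int(u)-1:int(u)+2]; dep=np.median(d[d>0])
    return o+w*dep
E
python3 - <<'E'
from h import *
shot('scene','s0'); shot('top','t0')
o=monitor.get_obs(); print({k:np.round(v,3).tolist() for k,v in o.items()})
E
```

```text
pics
{'clock': 0.1, 'joints': [1.129, 0.435, 0.025, 1.574, -0.012, 1.134, -0.075], 'dq': [-0.0, -0.001, 0.002, -0.005, -0.001, 0.001, 0.002], 'joint_efforts': [0.004, -67.176, 1.029, -31.691, 0.016, 0.007, -0.0], 'ee_pos': [0.208, -0.589, 0.205], 'ee_rot': [[0.943, 0.332, -0.001], [0.332, -0.943, 0.001], [-0.0, -0.001, -1.0]], 'contact_force': [-0.345, -1.186, 1.081], 'torque': [0.006, -0.035, 0.037], 'grip_force': 0.0, 'gripper_width': 0.085}
```

View pics/s0.png

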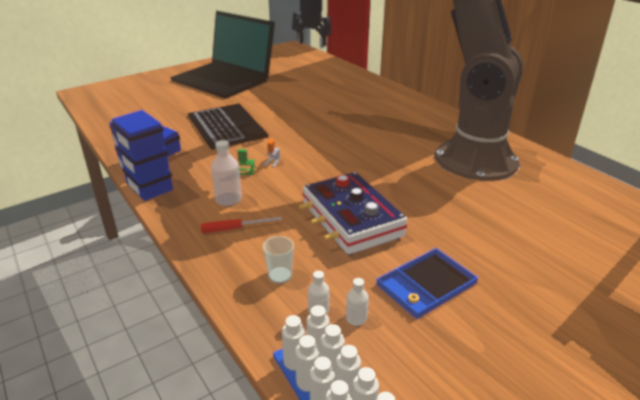

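View pics/t0.png

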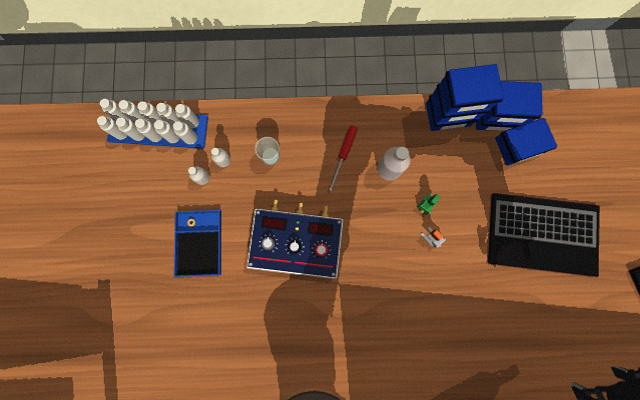

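The top view shows the gas unit around (295,242), with the red knob at (321,250), the black or dark one at (294,246) and the grey one at (268,243). There are two puller shapes: an orange-gripped one at (432,237) and a green one at (429,203). Orange fits the description, so I'll confirm it in an enlarged crop. The tray is at (198,243), with its large bay (198,254) nearer the robot.

Run:
```python
from h import *
f=load('t0'); p=f['p']
a=cv2.resize(p[185:265,395:475],(560,560),interpolation=cv2.INTER_CUBIC)
cv2.imwrite('pics/t0c.png',a)
for n,(u,v) in dict(orange=(432,237),green=(429,203),red=(321,250),mid=(294,246),left=(268,243),panelc=(295,260),tray=(198,254)).items(): print(n,np.round(pt(f,u,v),4))
# tray corners z=.018, unit corners z~.064
for u,v in [(175,210),(220,210),(220,276),(175,277)]: print('tray',np.round(pt(f,u,v,z=.018),4))
for u,v in [(257,209),(342,219),(335,279),(247,268)]: print('unit',np.round(pt(f,u,v),4),np.round(pt(f,u,v,z=.066),4))
```

```text
orange [ 0.5194 -0.3389  0.0377]
green [ 0.6121 -0.3356  0.0439]
red [ 0.4923 -0.0351  0.0879]
mid [0.5046 0.0343 0.0874]
left [0.5143 0.1012 0.0886]
panelc [0.4687 0.0336 0.065 ]
tray [0.4932 0.307  0.0018]
tray [0.6167 0.3681 0.018 ]
tray [0.613  0.2426 0.018 ]
tray [0.4316 0.2414 0.018 ]
tray [0.4327 0.3637 0.018 ]
unit [0.6074 0.1332 0.0596] [0.6065 0.1322 0.066 ]
unit [ 0.5736 -0.0944  0.0602] [ 0.573 -0.094  0.066]
unit [ 0.413  -0.0729 -0.0024] [ 0.4167 -0.0696  0.066 ]
unit [4.505e-01 1.709e-01 2.000e-04] [0.4518 0.1595 0.066 ]
```

View pics/t0c.png

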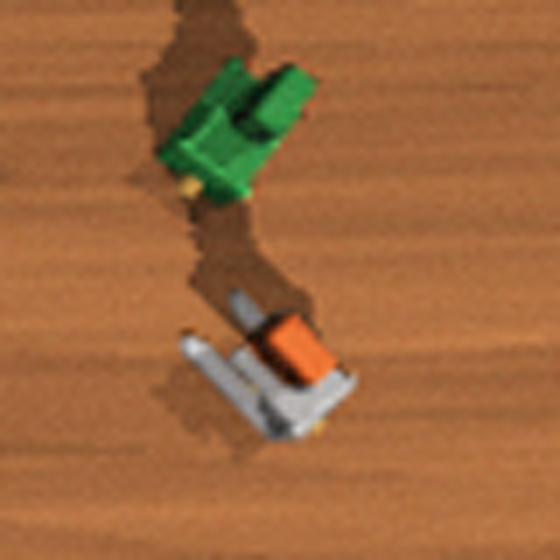

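The crop confirms it. The orange grip has a steel fork with prongs at crop (190,345) and (240,300), opening towards the upper left. The all-green object is not the one meant. Next I'll move above the orange puller.

```bash
cat >> h.py <<'E'
def go(p,yaw):
    """print row for target TCP p with tool x at yaw (deg), tool down"""
    from scipy.spatial.transform import Rotation as S
    o=monitor.get_obs(); R=np.array(o['ee_rot']); c,s=np.cos(np.radians(yaw)),np.sin(np.radians(yaw))
    T=np.array([[c,s,0],[s,-c,0],[0,0,-1]])
    print('row',np.round(S.from_matrix(R.T@T).as_rotvec()/np.pi,4),np.round(R.T@(np.array(p)-o['ee_pos'])/.5,4),'yaw',np.degrees(np.arctan2(R[1,0],R[0,0])).round(2))
E
python3 - <<'E'
from h import *
f=load('t0'); g=pt(f,437.9,235,z=.074); print(g)
go([g[0]-.03,g[1]-.03,.22],46)
E
```

```text
[ 0.52262575 -0.34378614  0.074     ]
row [-4.000e-04 -1.000e-04 -1.478e-01] [ 0.6809 -0.2166 -0.03  ] yaw 19.4
```

>>> {"api": "arm_command", "payload": {
  "moves": [
    [[0, 0, -0.05, 0.12, -0.04, -0.03, 1], [0, 0, -0.1, 0.24, -0.08, -0.03, 1], [0, 0, -0.148, 0.36, -0.12, -0.03, 1], [0, 0, -0.148, 0.48, -0.15, -0.03, 1], [0, 0, -0.148, 0.6, -0.19, -0.03, 1], [0, 0, -0.148, 0.68, -0.217, -0.03, 1], [0, 0, -0.148, 0.68, -0.217, -0.03, 1], [0, 0, -0.148, 0.68, -0.217, -0.03, 1], [0, 0, -0.148, 0.68, -0.217, -0.03, 1]]
  ]
}}

```text
clock: 1.23
ee_pos: [0.491, -0.3756, 0.2204]
ee_rot: [[0.696, 0.718, -0.001], [0.718, -0.696, -0.0], [-0.001, -0.0, -1.0]]
contact_force: [1.4, -0.3, 1.2]
gripper_width: 0.0858
grip_force: 0.0
```

Run:
```python
from h import *
shot('wrist','w0'); o=monitor.get_obs(); print(o['clock'],o['ee_pos'],o['contact_force'],viewer.get_calibration('wrist')['R'],viewer.get_calibration('wrist')['t'])
```

```text
1.275 [ 0.49108554 -0.37547751  0.22054664] [0.66910168 0.66201654 0.59797752] [[ 7.19015905e-01 -6.94993042e-01 -8.94302909e-04]
 [-6.68612353e-01 -6.92073374e-01  2.72014646e-01]
 [-1.89667209e-01 -1.94984915e-01 -9.62292696e-01]] [-0.61388377  0.02777176  0.41321821]
```

View pics/w0.png

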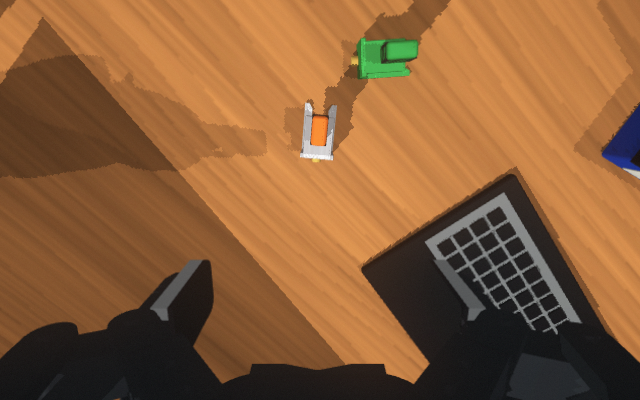

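The wrist view shows the puller at (319,130), fork pointing up the image and roughly aligned with tool x. I'll enlarge it to get the pose.

Run:
```python
from h import *
p=load('w0')['p']; cv2.imwrite('pics/w0c.png',cv2.resize(p[95:170,285:355],None,fx=8,fy=8,interpolation=cv2.INTER_CUBIC))
```

```text
(no output)
```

View pics/w0c.png

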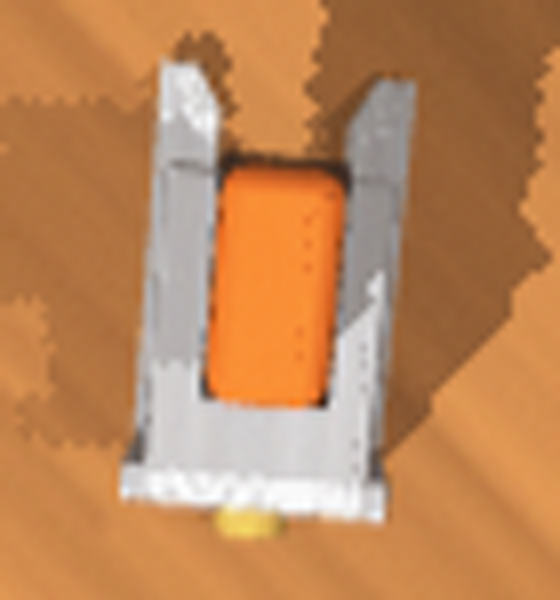

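In the crop the fork tips' outer corners are at (162,62) and (415,80), and the grip-top corners are at about (226,168), (347,175), (328,405) and (205,393).

Run:
```python
from h import *
f=load('w0'); q=lambda x,y,z: pt(f,285+(x+.5)/8-.5,95+(y+.5)/8-.5,z=z)
a=q(162,62,.0035);b=q(415,80,.0035)
g=[q(*c,.074) for c in [(226,168),(347,175),(328,405),(205,393)]]
print('tips',a,b,np.linalg.norm(a-b)); print(np.array(g)); 
for c in [(120,480),(383,505)]: print('back',q(*c,.036))
d=b-a; print('yaw tips',np.degrees(np.arctan2(d[0],-d[1])))
d=g[0]+g[1]-g[2]-g[3]; print('yaw grip',np.degrees(np.arctan2(d[1],d[0])), np.linalg.norm(d)/2,np.linalg.norm(g[0]-g[1]))
m=np.mean(g,0); print('grip',m)
y=np.radians(43); print('origin by tips',(a+b)/2-.023*np.array([np.cos(y),np.sin(y),0]))
```

```text
tips [ 0.52933942 -0.31641392  0.0035    ] [ 0.55162928 -0.34111415  0.0035    ] 0.03327069065384741
[[ 0.52822553 -0.33097736  0.074     ]
 [ 0.53713386 -0.34060995  0.074     ]
 [ 0.51860068 -0.35704918  0.074     ]
 [ 0.50972822 -0.3466446   0.074     ]]
back [ 0.49111852 -0.34934568  0.036     ]
back [ 0.5126041  -0.37445819  0.036     ]
yaw tips 42.063561783879145
yaw grip 40.926199643092716 0.024505521066768152 0.013120408995159592
grip [ 0.52342207 -0.34382027  0.074     ]
origin by tips [ 0.52366322 -0.34445     0.0035    ]
```

Run:
```python
from h import *
go([.5235,-.344,.12],41.8); go([.5235,-.344,.040],41.8)
```

```text
row [-0.      0.0002  0.0228] [0.0905 0.0028 0.201 ] yaw 45.91
row [-0.      0.0002  0.0228] [0.0906 0.0028 0.361 ] yaw 45.91
```

>>> {"api": "arm_command", "payload": {
  "moves": [
    [[0, 0, 0.0228, 0.0905, 0.0028, 0.1, 0.5], [0, 0, 0.0228, 0.0905, 0.0028, 0.2, 0.5], [0, 0, 0.0228, 0.0905, 0.0028, 0.26, 0.5], [0, 0, 0.0228, 0.0905, 0.0028, 0.32, 0.5], [0, 0, 0.0228, 0.0905, 0.0028, 0.36, 0.5], [0, 0, 0.0228, 0.0905, 0.0028, 0.36, 0.5], [0, 0, 0.0228, 0.0905, 0.0028, 0.36, 0], [0, 0, 0.0228, 0.0905, 0.0028, 0.36, 0], [0, 0, 0.0228, 0.0905, 0.0028, 0.36, 0], [0, 0, 0.0228, 0.0905, 0.0028, 0.36, 0], [0, 0, 0.0228, 0.0905, 0.0028, 0.36, 0], [0, 0, 0.0228, 0.0905, 0.0028, 0.36, 0]]
  ],
  "grip_force": 100
}}

```text
clock: 2.78
ee_pos: [0.5253, -0.3433, 0.0422]
ee_rot: [[0.744, 0.668, 0.002], [0.668, -0.744, -0.001], [0.0, 0.002, -1.0]]
contact_force: [-1.3, 0.4, 6.6]
gripper_width: 0.01
grip_force: 98.3
```

Run:
```python
from h import *
go([.525,-.344,.18],41.8); go([.4,-.02,.18],-9.2)
```

```text
row [ 0.0007 -0.0001  0.0007] [-0.0013  0.0013 -0.2755] yaw 41.92
row [ 0.0006 -0.0004  0.284 ] [ 0.2457 -0.6479 -0.2769] yaw 41.92
```

>>> {"api": "arm_command", "payload": {
  "moves": [
    [[0, 0, 0, 0, 0, -0.04, 0], [0, 0, 0, 0, 0, -0.1, 0], [0, 0, 0, 0, 0, -0.18, 0], [0, 0, 0, 0, 0, -0.25, 0], [0, 0, 0.03, 0.025, -0.065, -0.277, 0], [0, 0, 0.06, 0.05, -0.13, -0.277, 0], [0, 0, 0.09, 0.075, -0.195, -0.277, 0], [0, 0, 0.12, 0.1, -0.26, -0.277, 0], [0, 0, 0.15, 0.125, -0.325, -0.277, 0], [0, 0, 0.18, 0.15, -0.39, -0.277, 0], [0, 0, 0.21, 0.175, -0.455, -0.277, 0], [0, 0, 0.24, 0.2, -0.52, -0.277, 0], [0, 0, 0.27, 0.225, -0.585, -0.277, 0], [0, 0, 0.284, 0.24, -0.63, -0.277, 0], [0, 0, 0.284, 0.246, -0.648, -0.277, 0], [0, 0, 0.284, 0.246, -0.648, -0.277, 0], [0, 0, 0.284, 0.246, -0.648, -0.277, 0], [0, 0, 0.284, 0.246, -0.648, -0.277, 0]]
  ]
}}

```text
clock: 5.03
ee_pos: [0.4, -0.0202, 0.1791]
ee_rot: [[0.987, -0.161, -0.0], [-0.161, -0.987, -0.0], [0.0, 0.0, -1.0]]
contact_force: [0.6, 0.1, -2.3]
gripper_width: 0.0096
grip_force: 98.4
```

Run:
```python
from h import *
shot('wrist','w1'); o=monitor.get_obs(); print(o['clock'],o['ee_pos'],o['contact_force'],o['torque'],o['gripper_width'])
```

```text
5.075 [ 0.39990469 -0.02003982  0.17903932] [-0.72189496 -0.75132679 -0.96203045] [-0.01823158 -0.01616111 -0.05234636] 0.010275315799387468
```

View pics/w1.png

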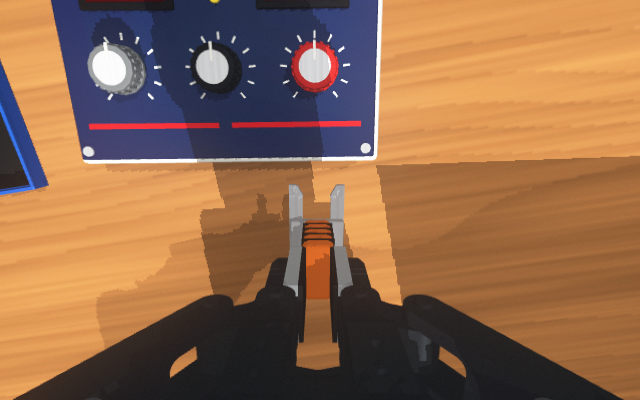

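The puller is held well: fork tips at about (293,186) and (340,184), pointing at the red knob, whose cap is at (314,66). The stripe below it runs from (232,125) to (361,124). Now I'll measure the relative geometry.

Run:
```python
from h import *
f=load('w1'); p=f['p']; d=f['d']
b,g,r=[p[...,i].astype(int) for i in range(3)]
red=((r>110)&(r>2.2*g)&(r>2*b)).astype(np.uint8)
pp=[]
for x0,x1 in [(80,225),(226,370)]:
    m=red[112:136,x0:x1]; v,u=np.nonzero(m); u=u+x0; v=v+112
    for e in (u<u.min()+20,u>u.max()-20): pp.append(pt(f,u[e].mean(),v[e].mean()))
    print('stripe',u.min(),u.max(),v.min(),v.max())
pp=np.array(pp); print(np.round(pp,4)); c=np.polyfit(pp[:,1],pp[:,0],1); print('unit yaw',-np.degrees(np.arctan(c[0])))
# heights
def xyz(box):
    x0,x1,y0,y1=box; return np.array([pt(f,u,v,dep=d[v,u]) for v in range(y0,y1,2) for u in range(x0,x1,2) if d[v,u]>0])
print('panel z',np.median(xyz((300,355,106,118))[:,2]),np.median(xyz((240,280,136,150))[:,2]))
k=xyz((285,345,35,98)); t=k[k[:,2]>.083]; print('knob top z',np.median(t[:,2]),t[:,2].max(),'centre',(t.max(0)+t.min(0))/2,t.mean(0),np.ptp(t,axis=0))
fk=xyz((286,300,186,215)); print('fork z',np.percentile(fk[:,2],[10,50,90])); fk=xyz((334,346,186,215)); print('fork z',np.percentile(fk[:,2],[10,50,90]))
A=cv2.resize(p[25:115,270:360],None,fx=4.4,fy=4.4,interpolation=cv2.INTER_CUBIC);B=cv2.resize(p[165:255,270:360],None,fx=4.4,fy=4.4,interpolation=cv2.INTER_CUBIC)
cv2.imwrite('pics/w1c.png',np.hstack([A,B])); print(A.shape)
```

```text
stripe 89 219 123 129
stripe 232 360 121 127
[[ 0.4774  0.138   0.0674]
 [ 0.4648  0.0536  0.0672]
 [ 0.4612  0.0285  0.0674]
 [ 0.4489 -0.0549  0.0674]]
unit yaw -8.398554656504052
panel z 0.06660492169866722 0.06662384256787224
knob top z 0.08928215325053002 0.09198138969393993 centre [ 0.49199931 -0.03386047  0.08762066] [ 0.49235325 -0.03369733  0.08914209] [0.0312293  0.03218909 0.00872146]
fork z [0.0007841  0.14124326 0.14210375]
fork z [0.00104899 0.14106264 0.14188938]
(396, 396, 3)
```

View pics/w1c.png

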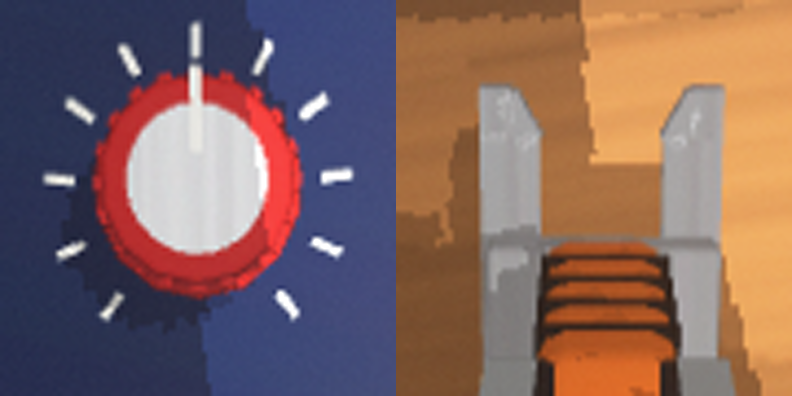

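Crop A shows the knob cap centre at (197,179), with scale ticks at the left (60,180) and right (336,176) and the bottom pair at (112,305) and (287,305). Crop B shows the fork's outer tips at (84,88) and (327,88).

Run:
```python
from h import *
f=load('w1'); A=lambda x,y,z: pt(f,270+(x+.5)/4.4-.5,25+(y+.5)/4.4-.5,z=z); B=lambda x,y,z: pt(f,270+(x+.5)/4.4-.5,165+(y+.5)/4.4-.5,z=z)
a,b=B(84,88,.1416),B(327,88,.1416); d=b-a; print('tips',a,b,np.linalg.norm(d),'yaw',np.degrees(np.arctan2(d[0],-d[1])))
print('cap',A(197,179,.0895)); P=.0667
print('ticks',(A(60,180,P)+A(336,176,P))/2,(A(112,305,P)+A(287,305,P))/2)
y=np.radians(-8.9); fw=np.array([np.cos(y),np.sin(y),0]); lf=np.array([-fw[1],fw[0],0])
F=(a+b)/2-.023*fw; print('fork',F, 'rel tcp', (F-[.39990,-.02004,.179])@np.c_[fw,lf])
for k in ([.4921,-.0338,0],A(197,179,.0895)): print('fwd,left to knob',(np.array(k)-F)@fw,(np.array(k)-F)@lf)
```

```text
tips [ 0.42401432 -0.00749782  0.1416    ] [ 0.41874652 -0.04009821  0.1416    ] 0.033023255612527336 yaw -9.178927888897963
cap [ 0.49239229 -0.03383988  0.0895    ]
ticks [ 0.49474143 -0.03419806  0.0667    ] [ 0.47453736 -0.03115616  0.0667    ]
fork [ 0.39865734 -0.02023967  0.1416    ] rel tcp [-0.0011968  -0.00038952]
fwd,left to knob 0.09441551789682644 0.0010594917831898438
fwd,left to knob 0.09471045991902756 0.0010653148619982605
```

>>> {"api": "arm_command", "payload": {
  "moves": [
    [[0, 0, 0, 0.03, -0.001, 0, 0], [0, 0, 0, 0.06, -0.002, 0.02, 0], [0, 0, 0, 0.08, -0.002, 0.06, 0], [0, 0, 0, 0.08, -0.002, 0.1, 0], [0, 0, 0, 0.08, -0.002, 0.12, 0], [0, 0, 0, 0.08, -0.002, 0.126, 0], [0, 0, 0, 0.08, -0.002, 0.126, 0], [0, 0, 0, 0.08, -0.002, 0.126, 0], [0, 0, 0, 0.08, -0.002, 0.126, 0]]
  ]
}}

```text
clock: 6.2
ee_pos: [0.4397, -0.0248, 0.1166]
ee_rot: [[0.987, -0.159, 0.001], [-0.159, -0.987, -0.0], [0.001, -0.0, -1.0]]
contact_force: [-0.5, -0.4, -1.8]
gripper_width: 0.0097
grip_force: 98.4
```

Run:
```python
from h import *
shot('wrist','w2'); o=monitor.get_obs(); print(o['clock'],o['ee_pos'],o['contact_force'],o['torque'],o['gripper_width'])
f=load('w2'); p=f['p']; cv2.imwrite('pics/w2c.png',cv2.resize(p[30:230,220:420],None,fx=3,fy=3,interpolation=cv2.INTER_CUBIC))
```

```text
6.25 [ 0.43961192 -0.02477957  0.11653297] [-0.06801193  0.39120758 -1.7856281 ] [ 0.00550529 -0.01487965  0.00066153] 0.010127801893589364
```

View pics/w2c.png

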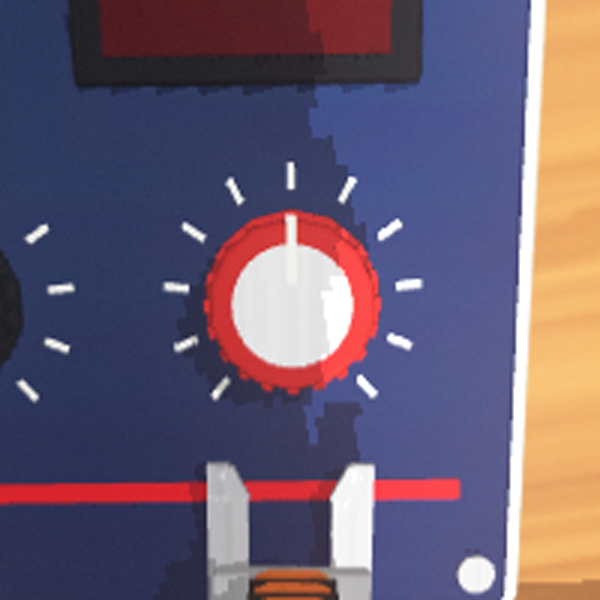

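The crop shows the fork's outer tips at (208,464) and (375,464), the cap centre at (293,305) with the rim from 204 to 381, the top tick at (291,176), and the side ticks at (176,288) and (409,284).

Run:
```python
from h import *
f=load('w2'); A=lambda x,y,z: pt(f,220+(x+.5)/3-.5,30+(y+.5)/3-.5,z=z)
y=np.radians(-9.15); fw=np.array([np.cos(y),np.sin(y),0]); lf=np.array([-fw[1],fw[0],0])
a,b=A(208,464,.079),A(375,464,.079); d=b-a; print(np.linalg.norm(d),'yaw',np.degrees(np.arctan2(d[0],-d[1])))
F=(a+b)/2-.023*fw; P=.0667
r,l=A(381,305,.082),A(204,305,.082); print('rim w',np.linalg.norm(r-l))
for n,k in dict(cap=A(293,305,.0895),rim=(r+l)/2,side=(A(176,288,P)+A(409,284,P))/2,bot=(A(220,388,P)+A(367,386,P))/2,top=A(291,176,P)).items(): print(n,k.round(4),'fwd,left',((k-F)@fw).round(4),((k-F)@lf).round(4))
```

```text
0.03330354845829277 yaw -9.112125957157762
rim w 0.033380910353806026
cap [ 0.4927 -0.0341  0.0895] fwd,left 0.0549 -0.0003
rim [ 0.4921 -0.0339  0.082 ] fwd,left 0.0543 -0.0002
side [ 0.4948 -0.0343  0.0667] fwd,left 0.057 -0.0002
bot [ 0.4746 -0.0312  0.0667] fwd,left 0.0366 -0.0004
top [ 0.5156 -0.0373  0.0667] fwd,left 0.0781 0.0001
```

>>> {"api": "arm_command", "payload": {
  "moves": [
    [[0, 0, 0, 0, 0.0004, 0.006, 0], [0, 0, 0, 0, 0.0004, 0.011, 0], [0, 0, 0, 0, 0.0004, 0.014, 0], [0, 0, 0, 0, 0.0004, 0.014, 0], [0, 0, 0, 0, 0.0004, 0.014, 0], [0, 0, 0, 0, 0.0004, 0.014, 0]]
  ]
}}

```text
clock: 7.0
ee_pos: [0.4393, -0.025, 0.1092]
ee_rot: [[0.987, -0.159, 0.0], [-0.159, -0.987, -0.0], [0.0, 0.0, -1.0]]
contact_force: [0.5, 1.0, -1.1]
gripper_width: 0.0098
grip_force: 98.4
```

>>> {"api": "arm_command", "payload": {
  "moves": [
    [[0, 0, 0, 0, 0, 0.001, 0], [0, 0, 0, 0, 0, 0.001, 0], [0, 0, 0, 0, 0, 0.001, 0]]
  ]
}}

```text
clock: 7.38
ee_pos: [0.4393, -0.025, 0.1086]
ee_rot: [[0.987, -0.159, 0.0], [-0.159, -0.987, -0.0], [0.0, 0.0, -1.0]]
contact_force: [0.5, -1.0, -0.5]
gripper_width: 0.0099
grip_force: 98.4
```

>>> {"api": "arm_command", "payload": {
  "moves": [
    [[0, 0, 0, 0, 0, 0.001, 0], [0, 0, 0, 0, 0, 0.001, 0], [0, 0, 0, 0, 0, 0.001, 0]]
  ]
}}

```text
clock: 7.75
ee_pos: [0.4394, -0.0249, 0.1082]
ee_rot: [[0.987, -0.159, 0.0], [-0.159, -0.987, 0.0], [0.0, -0.0, -1.0]]
contact_force: [-0.4, 0.1, 0.5]
gripper_width: 0.0099
grip_force: 98.6
```

>>> {"api": "arm_command", "payload": {
  "moves": [
    [[0, 0, 0, 0, 0, 0.001, 0], [0, 0, 0, 0, 0, 0.001, 0], [0, 0, 0, 0, 0, 0.001, 0], [0, 0, 0, 0, 0, 0.001, 0]]
  ]
}}

```text
clock: 8.25
ee_pos: [0.4396, -0.0247, 0.108]
ee_rot: [[0.987, -0.159, 0.001], [-0.159, -0.987, 0.0], [0.001, -0.0, -1.0]]
contact_force: [-1.4, 1.2, 6.2]
gripper_width: 0.0105
grip_force: 99.4
```

>>> {"api": "arm_command", "payload": {
  "moves": [
    [[0, 0, 0, 0, 0, -0.0032, 0], [0, 0, 0, 0, 0, -0.0032, 0], [0, 0, 0, 0.008, 0, -0.0032, 0], [0, 0, 0, 0.016, 0, -0.0032, 0], [0, 0, 0, 0.024, 0, -0.0032, 0], [0, 0, 0, 0.028, 0, -0.0032, 0], [0, 0, 0, 0.032, 0, -0.0032, 0], [0, 0, 0, 0.036, 0, -0.0032, 0], [0, 0, 0, 0.04, 0, -0.0032, 0], [0, 0, 0, 0.04, 0, -0.0032, 0], [0, 0, 0, 0.04, 0, -0.0032, 0]]
  ]
}}

```text
clock: 9.62
ee_pos: [0.459, -0.0281, 0.1092]
ee_rot: [[0.987, -0.159, -0.0], [-0.159, -0.987, -0.0], [-0.0, 0.0, -1.0]]
contact_force: [0.3, -0.3, -0.6]
gripper_width: 0.0101
grip_force: 98.4
```

>>> {"api": "arm_command", "payload": {
  "moves": [
    [[0, 0, 0, 0.004, 0, 0, 0], [0, 0, 0, 0.008, 0, 0, 0], [0, 0, 0, 0.012, 0, 0, 0], [0, 0, 0, 0.016, 0, 0, 0], [0, 0, 0, 0.02, 0, 0, 0], [0, 0, 0, 0.024, 0, 0, 0], [0, 0, 0, 0.024, 0, 0, 0], [0, 0, 0, 0.024, 0, 0, 0]]
  ]
}}

```text
clock: 10.62
ee_pos: [0.4708, -0.0301, 0.1092]
ee_rot: [[0.987, -0.16, -0.0], [-0.16, -0.987, -0.0], [-0.0, 0.0, -1.0]]
contact_force: [-0.3, -0.5, -2.2]
gripper_width: 0.0102
grip_force: 98.4
```

>>> {"api": "arm_command", "payload": {
  "moves": [
    [[0, 0, 0, 0.003, 0, 0, 0], [0, 0, 0, 0.006, 0, 0, 0], [0, 0, 0, 0.009, 0, 0, 0], [0, 0, 0, 0.012, 0, 0, 0], [0, 0, 0, 0.015, 0, 0, 0], [0, 0, 0, 0.018, 0, 0, 0], [0, 0, 0, 0.02, 0, 0, 0], [0, 0, 0, 0.022, 0, 0, 0], [0, 0, 0, 0.022, 0, 0, 0], [0, 0, 0, 0.022, 0, 0, 0]]
  ]
}}

```text
clock: 11.88
ee_pos: [0.4817, -0.0318, 0.1092]
ee_rot: [[0.987, -0.159, -0.0], [-0.159, -0.987, -0.0], [-0.0, 0.0, -1.0]]
contact_force: [0.0, 0.3, -1.3]
gripper_width: 0.0104
grip_force: 98.4
```

>>> {"api": "arm_command", "payload": {
  "moves": [
    [[0, 0, 0, 0.003, 0, 0, 0], [0, 0, 0, 0.006, 0, 0, 0], [0, 0, 0, 0.009, 0, 0, 0], [0, 0, 0, 0.011, 0, 0, 0], [0, 0, 0, 0.013, 0, 0, 0], [0, 0, 0, 0.013, 0, 0, 0], [0, 0, 0, 0.013, 0, 0, 0]]
  ]
}}

```text
clock: 12.75
ee_pos: [0.4881, -0.0329, 0.1092]
ee_rot: [[0.987, -0.159, -0.0], [-0.159, -0.987, -0.0], [-0.0, 0.0, -1.0]]
contact_force: [0.2, -0.2, -1.2]
gripper_width: 0.0099
grip_force: 98.4
```

>>> {"api": "arm_command", "payload": {
  "moves": [
    [[0, 0, 0, 0.001, 0, 0, 0], [0, 0, 0, 0.002, 0, 0, 0], [0, 0, 0, 0.002, 0, 0, 0]]
  ]
}}

```text
clock: 13.12
ee_pos: [0.4892, -0.033, 0.1092]
ee_rot: [[0.987, -0.159, 0.0], [-0.159, -0.987, -0.0], [0.0, 0.0, -1.0]]
contact_force: [-0.4, -0.3, -2.0]
gripper_width: 0.01
grip_force: 98.4
```

>>> {"api": "arm_command", "payload": {
  "moves": [
    [[0, 0, 0, 0.0008, 0, 0, 0], [0, 0, 0, 0.0008, 0, 0, 0], [0, 0, 0, 0.0008, 0, 0, 0]]
  ]
}}

```text
clock: 13.5
ee_pos: [0.4895, -0.0331, 0.1092]
ee_rot: [[0.987, -0.16, -0.0], [-0.16, -0.987, -0.0], [-0.0, 0.0, -1.0]]
contact_force: [0.2, -0.1, -1.6]
gripper_width: 0.0098
grip_force: 98.4
```

>>> {"api": "arm_command", "payload": {
  "moves": [
    [[0, 0, 0, 0.0008, 0, 0, 0], [0, 0, 0, 0.0008, 0, 0, 0], [0, 0, 0, 0.0008, 0, 0, 0]]
  ]
}}

```text
clock: 13.88
ee_pos: [0.4899, -0.0331, 0.1092]
ee_rot: [[0.987, -0.159, -0.0], [-0.159, -0.987, -0.0], [-0.0, 0.0, -1.0]]
contact_force: [0.3, -1.0, -1.7]
gripper_width: 0.01
grip_force: 98.4
```

>>> {"api": "arm_command", "payload": {
  "moves": [
    [[0, 0, 0, 0.0008, 0, 0, 0], [0, 0, 0, 0.0008, 0, 0, 0], [0, 0, 0, 0.0008, 0, 0, 0]]
  ]
}}

```text
clock: 14.25
ee_pos: [0.4903, -0.0332, 0.1092]
ee_rot: [[0.987, -0.16, -0.0], [-0.16, -0.987, -0.0], [-0.0, 0.0, -1.0]]
contact_force: [-1.1, -0.4, -1.7]
gripper_width: 0.01
grip_force: 98.4
```

>>> {"api": "arm_command", "payload": {
  "moves": [
    [[0, 0, 0, 0.0006, 0, 0, 0], [0, 0, 0, 0.0006, 0, 0, 0], [0, 0, 0, 0.0006, 0, 0, 0]]
  ]
}}

```text
clock: 14.62
ee_pos: [0.4906, -0.0333, 0.1092]
ee_rot: [[0.987, -0.159, -0.0], [-0.159, -0.987, -0.0], [-0.0, 0.0, -1.0]]
contact_force: [-0.3, -0.0, -1.5]
gripper_width: 0.0103
grip_force: 98.4
```

>>> {"api": "arm_command", "payload": {
  "moves": [
    [[0, 0, 0, 0.0008, 0, 0, 0], [0, 0, 0, 0.0008, 0, 0, 0], [0, 0, 0, 0.0008, 0, 0, 0]]
  ]
}}

```text
clock: 15.0
ee_pos: [0.491, -0.0333, 0.1092]
ee_rot: [[0.987, -0.16, 0.0], [-0.16, -0.987, -0.0], [0.0, 0.0, -1.0]]
contact_force: [-0.0, -0.2, 0.0]
gripper_width: 0.0101
grip_force: 98.4
```

>>> {"api": "arm_command", "payload": {
  "moves": [
    [[0, 0, 0, 0.0008, 0, 0, 0], [0, 0, 0, 0.0008, 0, 0, 0], [0, 0, 0, 0.0008, 0, 0, 0]]
  ]
}}

```text
clock: 15.38
ee_pos: [0.4914, -0.0334, 0.1092]
ee_rot: [[0.987, -0.16, -0.0], [-0.16, -0.987, -0.0], [-0.0, 0.0, -1.0]]
contact_force: [0.1, 0.4, -0.8]
gripper_width: 0.0102
grip_force: 98.4
```

>>> {"api": "arm_command", "payload": {
  "moves": [
    [[0, 0, 0, 0.0008, 0, 0, 0], [0, 0, 0, 0.0008, 0, 0, 0], [0, 0, 0, 0.0008, 0, 0, 0]]
  ]
}}

```text
clock: 15.75
ee_pos: [0.4918, -0.0335, 0.1092]
ee_rot: [[0.987, -0.159, -0.0], [-0.159, -0.987, -0.0], [-0.0, 0.0, -1.0]]
contact_force: [-0.3, 0.2, -1.3]
gripper_width: 0.0101
grip_force: 98.4
```

>>> {"api": "arm_command", "payload": {
  "moves": [
    [[0, 0, 0, 0.0008, 0, 0, 0], [0, 0, 0, 0.0008, 0, 0, 0], [0, 0, 0, 0.0008, 0, 0, 0]]
  ]
}}

```text
clock: 16.12
ee_pos: [0.4922, -0.0335, 0.1092]
ee_rot: [[0.987, -0.16, -0.0], [-0.16, -0.987, -0.0], [-0.0, 0.0, -1.0]]
contact_force: [-0.4, -0.6, -0.9]
gripper_width: 0.01
grip_force: 98.4
```

>>> {"api": "arm_command", "payload": {
  "moves": [
    [[0, 0, 0, 0.0008, 0, 0, 0], [0, 0, 0, 0.0008, 0, 0, 0], [0, 0, 0, 0.0008, 0, 0, 0]]
  ]
}}

```text
clock: 16.5
ee_pos: [0.4926, -0.0336, 0.1092]
ee_rot: [[0.987, -0.159, -0.0], [-0.159, -0.987, -0.0], [-0.0, 0.0, -1.0]]
contact_force: [0.2, 0.3, -1.2]
gripper_width: 0.0102
grip_force: 98.4
```

>>> {"api": "arm_command", "payload": {
  "moves": [
    [[0, 0, 0, 0.0008, 0, 0, 0], [0, 0, 0, 0.0008, 0, 0, 0], [0, 0, 0, 0.0008, 0, 0, 0]]
  ]
}}

```text
clock: 16.88
ee_pos: [0.4929, -0.0336, 0.1092]
ee_rot: [[0.987, -0.159, -0.0], [-0.159, -0.987, -0.0], [-0.0, 0.0, -1.0]]
contact_force: [0.2, -0.5, -1.4]
gripper_width: 0.0103
grip_force: 98.4
```

>>> {"api": "arm_command", "payload": {
  "moves": [
    [[0, 0, 0, 0.0008, 0, 0, 0], [0, 0, 0, 0.0008, 0, 0, 0], [0, 0, 0, 0.0008, 0, 0, 0]]
  ]
}}

```text
clock: 17.25
ee_pos: [0.4932, -0.0337, 0.1091]
ee_rot: [[0.987, -0.159, -0.0], [-0.159, -0.987, -0.0], [-0.0, 0.0, -1.0]]
contact_force: [-1.6, -0.5, -0.9]
gripper_width: 0.0101
grip_force: 98.4
```

>>> {"api": "arm_command", "payload": {
  "moves": [
    [[0, 0, 0, 0.0003, 0, 0, 0], [0, 0, 0, 0.0003, 0, 0, 0], [0, 0, 0, 0.0003, 0, 0, 0]]
  ]
}}

```text
clock: 17.62
ee_pos: [0.4934, -0.0337, 0.1092]
ee_rot: [[0.987, -0.159, -0.0], [-0.159, -0.987, -0.0], [-0.0, 0.0, -1.0]]
contact_force: [-1.5, 0.1, -2.0]
gripper_width: 0.0098
grip_force: 98.4
```

>>> {"api": "arm_command", "payload": {
  "moves": [
    [[0, 0, 0, 0.0005, 0, 0, 0], [0, 0, 0, 0.0005, 0, 0, 0], [0, 0, 0, 0.0005, 0, 0, 0]]
  ]
}}

```text
clock: 18.0
ee_pos: [0.4936, -0.0338, 0.1091]
ee_rot: [[0.987, -0.159, -0.0], [-0.159, -0.987, -0.0], [-0.0, 0.0, -1.0]]
contact_force: [-1.8, 0.3, -2.6]
gripper_width: 0.01
grip_force: 98.3
```

>>> {"api": "arm_command", "payload": {
  "moves": [
    [[0, 0, 0, 0.0007, 0, 0, 0], [0, 0, 0, 0.0007, 0, 0, 0], [0, 0, 0, 0.0007, 0, 0, 0]]
  ]
}}

```text
clock: 18.38
ee_pos: [0.494, -0.0338, 0.1091]
ee_rot: [[0.987, -0.16, -0.0], [-0.16, -0.987, -0.0], [-0.0, 0.0, -1.0]]
contact_force: [-2.6, 0.9, -2.3]
gripper_width: 0.0098
grip_force: 98.3
```

>>> {"api": "arm_command", "payload": {
  "moves": [
    [[0, 0, 0, 0.0006, 0, 0, 0], [0, 0, 0, 0.0006, 0, 0, 0], [0, 0, 0, 0.0006, 0, 0, 0], [0, 0, 0, 0.0006, 0, 0, 0]]
  ]
}}

```text
clock: 18.88
ee_pos: [0.4943, -0.0339, 0.1091]
ee_rot: [[0.987, -0.16, -0.0], [-0.16, -0.987, -0.0], [-0.0, 0.0, -1.0]]
contact_force: [-2.7, 0.4, -2.3]
gripper_width: 0.0101
grip_force: 98.2
```

Run:
```python
from h import *
F=[];T=[]
for i in range(4):
    viewer.capture('wrist'); o=monitor.get_obs(); F.append(o['contact_force']);T.append(o['torque'])
print(np.round(F,2),np.mean(F,0),np.mean(T,0),o['clock'])
shot('wrist','w3'); p=load('w3')['p']; cv2.imwrite('pics/w3c.png',cv2.resize(p[60:260,220:420],None,fx=3,fy=3,interpolation=cv2.INTER_CUBIC))
```

```text
[[-3.12  0.69 -2.53]
 [-2.99  0.73 -2.97]
 [-2.61  0.16 -2.42]
 [-3.89  0.02 -3.71]] [-3.15185233  0.39968409 -2.90668201] [ 0.12859429  0.90664325 -0.00894253] 19.075
```

Home is felt: a steady 3 N or so along the fork, with little side force. I'll ease the push slightly and draw slowly straight up.

>>> {"api": "arm_command", "payload": {
  "moves": [
    [[0, 0, 0, -0.0008, 0, 0, 0], [0, 0, 0, -0.0008, 0, -0.001, 0], [0, 0, 0, -0.0008, 0, -0.002, 0], [0, 0, 0, -0.0008, 0, -0.003, 0], [0, 0, 0, -0.0008, 0, -0.0035, 0], [0, 0, 0, -0.0008, 0, -0.004, 0], [0, 0, 0, -0.0008, 0, -0.0045, 0], [0, 0, 0, -0.0008, 0, -0.005, 0]]
  ]
}}

```text
clock: 20.12
ee_pos: [0.4938, -0.0338, 0.1115]
ee_rot: [[0.987, -0.159, -0.001], [-0.159, -0.987, -0.0], [-0.001, 0.0, -1.0]]
contact_force: [-2.0, 0.7, -8.8]
gripper_width: 0.0101
grip_force: 97.9
```

>>> {"api": "arm_command", "payload": {
  "moves": [
    [[0, 0, 0, 0, 0, -0.0008, 0], [0, 0, 0, 0, 0, -0.0016, 0], [0, 0, 0, 0, 0, -0.0024, 0], [0, 0, 0, 0, 0, -0.003, 0], [0, 0, 0, 0, 0, -0.0036, 0], [0, 0, 0, 0, 0, -0.0042, 0]]
  ]
}}

```text
clock: 20.88
ee_pos: [0.4947, -0.0339, 0.1146]
ee_rot: [[0.987, -0.16, 0.001], [-0.16, -0.987, -0.0], [0.001, -0.0, -1.0]]
contact_force: [-3.2, 0.6, -6.3]
gripper_width: 0.0099
grip_force: 99.6
```

>>> {"api": "arm_command", "payload": {
  "moves": [
    [[0, 0, 0, 0, 0, -0.001, 0], [0, 0, 0, 0, 0, -0.002, 0], [0, 0, 0, 0, 0, -0.003, 0], [0, 0, 0, 0, 0, -0.004, 0], [0, 0, 0, 0, 0, -0.005, 0], [0, 0, 0, 0, 0, -0.006, 0]]
  ]
}}

```text
clock: 21.62
ee_pos: [0.4941, -0.0338, 0.1168]
ee_rot: [[0.987, -0.16, 0.0], [-0.16, -0.987, -0.0], [0.0, -0.0, -1.0]]
contact_force: [-1.4, -0.5, -6.5]
gripper_width: 0.0098
grip_force: 99.5
```

Run:
```python
from h import *
shot('wrist','w4'); o=monitor.get_obs(); print(o['contact_force'],o['torque'],o['ee_pos'])
f3,f=load('w3'),load('w4')
A=cv2.resize(f3['p'][90:260,250:390],None,fx=2.8,fy=2.8,interpolation=cv2.INTER_CUBIC);B=cv2.resize(f['p'][90:260,250:390],None,fx=2.8,fy=2.8,interpolation=cv2.INTER_CUBIC)
cv2.imwrite('pics/w4c.png',np.hstack([A,B])); print(A.shape)
for f in (f3,f):
    p=f['p'].astype(int); m=(p[...,2]>110)&(p[...,2]>2.2*p[...,1])&(p[...,2]>2*p[...,0]); m[:90]=0;
    v,u=np.nonzero(m[:230,250:390]); print(u.min()+250,u.max()+250,v.min(),v.max())
```

```text
[-1.04740108 -0.68377266 -3.62897591] [ 0.01767092  0.50684182 -0.03447183] [ 0.49420502 -0.03381712  0.11694324]
(476, 392, 3)
289 348 113 229
289 347 113 229
```

View pics/w4c.png

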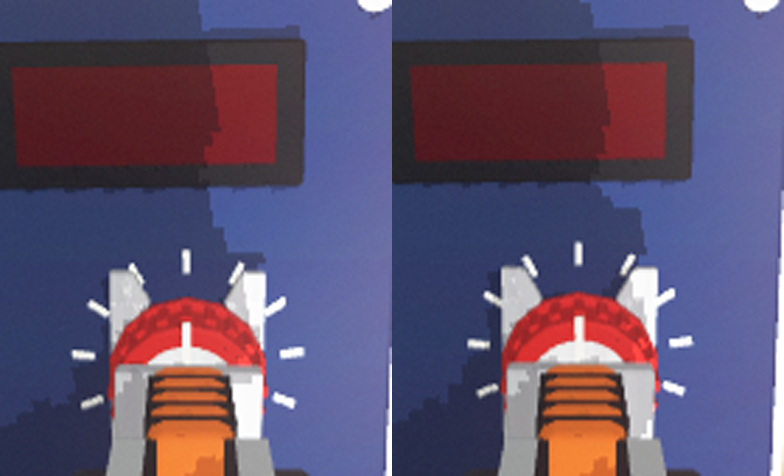

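Left is the home pose and right is after 7.6 mm of lift. The knob has risen with the fork, centred and level between the prongs (rim centre about (187,340) against (579,340) in the right half), while the dial ticks have receded. I'll keep drawing straight up.

>>> {"api": "arm_command", "payload": {
  "moves": [
    [[0, 0, 0, 0, 0, -0.0015, 0], [0, 0, 0, 0, 0, -0.003, 0], [0, 0, 0, 0, 0, -0.0045, 0], [0, 0, 0, 0, 0, -0.006, 0], [0, 0, 0, 0, 0, -0.0075, 0], [0, 0, 0, 0, 0, -0.009, 0], [0, 0, 0, 0, 0, -0.011, 0], [0, 0, 0, 0, 0, -0.013, 0], [0, 0, 0, 0, 0, -0.016, 0], [0, 0, 0, 0, 0, -0.02, 0], [0, 0, 0, 0, 0, -0.025, 0], [0, 0, 0, 0, 0, -0.032, 0], [0, 0, 0, 0, 0, -0.04, 0], [0, 0, 0, 0, 0, -0.048, 0], [0, 0, 0, 0, 0, -0.054, 0], [0, 0, 0, 0, 0, -0.056, 0], [0, 0, 0, 0, 0, -0.056, 0], [0, 0, 0, 0, 0, -0.056, 0]]
  ]
}}

```text
clock: 23.92
ee_pos: [0.4939, -0.0338, 0.1447]
ee_rot: [[0.987, -0.159, -0.0], [-0.159, -0.987, -0.0], [-0.0, 0.0, -1.0]]
contact_force: [0.3, -0.2, -1.2]
gripper_width: 0.0099
grip_force: 100.1
```

Run:
```python
from h import *
shot('wrist','w5'); o=monitor.get_obs(); print(o['clock'],o['contact_force'],o['torque'],o['ee_pos'])
f=load('w5'); d=f['d']; p=f['p'].astype(int)
m=(p[...,2]>110)&(p[...,2]>2.2*p[...,1])&(p[...,2]>2*p[...,0]); m[:112]=0; m[230:]=0; m[:,:270]=0; m[:,370:]=0
v,u=np.nonzero(m); print(u.min(),u.max(),v.min(),v.max())
q=np.array([pt(f,a,b,dep=d[b,a]) for a,b in zip(u,v)]); q=q[q[:,2]>.08]; print(len(q),np.percentile(q[:,2],[5,50,95]))
r=[pt(f,u.min(),v[u==u.min()].mean(),z=np.percentile(q[:,2],50)),pt(f,u.max(),v[u==u.max()].mean(),z=np.percentile(q[:,2],50))]; print(r)
f=load('t0')
# tray inner mat corners
b,g,rr=[f['p'][...,i].astype(int) for i in range(3)]
mm=np.zeros((400,640),np.uint8); mm[205:285,165:230]=((b<60)&(g<60)&(rr<60))[205:285,165:230]
c=max(cv2.findContours(mm,0,2)[0],key=cv2.contourArea); R=cv2.minAreaRect(c); print(R)
P=np.array([pt(f,*k,z=.003) for k in cv2.boxPoints(R)]); print(P,P.mean(0))
```

```text
23.975 [ 0.0017557  -0.58303623 -1.51405462] [-0.07256727 -0.02957548 -0.01048445] [ 0.49391997 -0.0338184   0.14465983]
289 345 112 228
879 [0.11013557 0.12108373 0.12451884]
[array([ 0.49680474, -0.01852248,  0.12108373]), array([ 0.49199226, -0.05044356,  0.12108373])]
((197.0, 253.0), (41.99999237060547, 39.99999237060547), 90.0)
[[0.55620613 0.36638891 0.003     ]
 [0.55284481 0.25427751 0.003     ]
 [0.43668104 0.25334489 0.003     ]
 [0.44007912 0.36369396 0.003     ]] [0.49645278 0.30942632 0.003     ]
```

The knob is free and level on the fork. Its top is at about 0.123 m, as expected, and the drag is gone. Now a gentle transfer to the tray, whose bay centre is at about (0.495, 0.306).

>>> {"api": "arm_command", "payload": {
  "moves": [
    [[0, 0, 0, 0, 0, -0.006, 0], [0, 0, 0, -0.002, -0.01, -0.014, 0], [0, 0, 0, -0.005, -0.03, -0.02, 0], [0, 0, 0, -0.01, -0.06, -0.024, 0], [0, 0, 0, -0.016, -0.1, -0.024, 0], [0, 0, 0, -0.022, -0.14, -0.024, 0], [0, 0, 0, -0.029, -0.18, -0.024, 0], [0, 0, 0, -0.035, -0.22, -0.024, 0], [0, 0, 0, -0.041, -0.26, -0.024, 0], [0, 0, 0, -0.048, -0.3, -0.024, 0], [0, 0, 0, -0.054, -0.34, -0.024, 0], [0, 0, 0, -0.06, -0.38, -0.024, 0], [0, 0, 0, -0.067, -0.42, -0.024, 0], [0, 0, 0, -0.073, -0.46, -0.024, 0], [0, 0, 0, -0.08, -0.5, -0.024, 0], [0, 0, 0, -0.086, -0.54, -0.024, 0], [0, 0, 0, -0.092, -0.58, -0.024, 0], [0, 0, 0, -0.098, -0.615, -0.024, 0], [0, 0, 0, -0.102, -0.643, -0.024, 0], [0, 0, 0, -0.105, -0.66, -0.024, 0]]
  ]
}}

```text
clock: 26.48
ee_pos: [0.4948, 0.3012, 0.1567]
ee_rot: [[0.987, -0.159, -0.0], [-0.159, -0.987, -0.0], [-0.0, 0.0, -1.0]]
contact_force: [-0.1, 0.4, -1.5]
gripper_width: 0.01
grip_force: 100.1
```

>>> {"api": "arm_command", "payload": {
  "moves": [
    [[0, 0, 0, -0.002, -0.01, 0, 0], [0, 0, 0, -0.002, -0.012, 0, 0], [0, 0, 0, -0.002, -0.012, 0, 0], [0, 0, 0, -0.002, -0.012, 0, 0]]
  ]
}}

```text
clock: 26.98
ee_pos: [0.495, 0.3059, 0.1568]
ee_rot: [[0.987, -0.16, 0.0], [-0.16, -0.987, -0.0], [0.0, 0.0, -1.0]]
contact_force: [0.4, -0.0, -0.7]
gripper_width: 0.0102
grip_force: 100.1
```

Run:
```python
from h import *
shot('wrist','w6'); shot('top','t6'); o=monitor.get_obs(); print(o['clock'],o['contact_force'],o['ee_pos'])
A=cv2.resize(load('w6')['p'][:,120:520],None,fx=1,fy=1); B=cv2.resize(load('t6')['p'][185:305,145:265],(400,400),interpolation=cv2.INTER_CUBIC)
cv2.imwrite('pics/w6c.png',np.hstack([A,B]))
```

```text
27.075 [ 0.36186192 -0.12141071 -1.82117366] [0.49492821 0.30607167 0.15685121]
```

View pics/w6c.png

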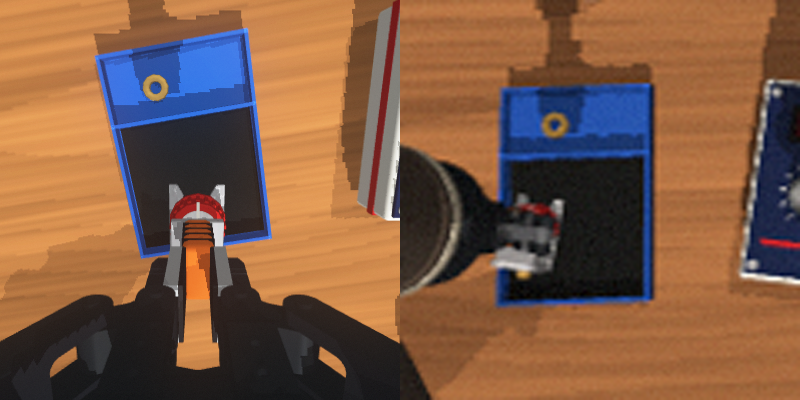

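The knob is centred on the fork, at (197,207) in the wrist half. The tray's bay corners in that half are near-left (141,257), near-right (271,237), divider-left (113,127) and divider-right (256,103).

Run:
```python
from h import *
f=load('w6'); P=np.array([pt(f,120+u,v,z=.018) for u,v in [(141,257),(271,237),(256,103),(113,127)]]); print(P,P.mean(0))
```

```text
[[0.43317823 0.36896247 0.018     ]
 [0.43372267 0.24563357 0.018     ]
 [0.55496886 0.24570561 0.018     ]
 [0.55479493 0.3682029  0.018     ]] [0.49416617 0.30712614 0.018     ]
```

>>> {"api": "arm_command", "payload": {
  "moves": [
    [[0, 0, 0, 0, 0, 0.006, 0], [0, 0, 0, 0, 0, 0.02, 0], [0, 0, 0, 0, 0, 0.04, 0], [0, 0, 0, 0, 0, 0.064, 0], [0, 0, 0, 0, 0, 0.09, 0], [0, 0, 0, 0, 0, 0.116, 0], [0, 0, 0, 0, 0, 0.14, 0], [0, 0, 0, 0, 0, 0.164, 0], [0, 0, 0, 0, 0, 0.184, 0], [0, 0, 0, 0, 0, 0.2, 0], [0, 0, 0, 0, 0, 0.21, 0], [0, 0, 0, 0, 0, 0.216, 0], [0, 0, 0, 0, 0, 0.218, 0], [0, 0, 0, 0, 0, 0.22, 0], [0, 0, 0, 0, 0, 0.22, 0], [0, 0, 0, 0, 0, 0.22, 0]]
  ]
}}

```text
clock: 29.08
ee_pos: [0.4949, 0.3065, 0.0469]
ee_rot: [[0.987, -0.159, 0.0], [-0.159, -0.987, 0.0], [0.0, -0.0, -1.0]]
contact_force: [-0.6, -0.0, -1.6]
gripper_width: 0.01
grip_force: 100.2
```

>>> {"api": "arm_command", "payload": {
  "moves": [
    [[0, 0, 0, 0, 0, 0.001, 0], [0, 0, 0, 0, 0, 0.002, 0], [0, 0, 0, 0, 0, 0.002, 0]]
  ]
}}

```text
clock: 29.45
ee_pos: [0.4948, 0.3064, 0.0457]
ee_rot: [[0.987, -0.16, -0.0], [-0.16, -0.987, -0.0], [-0.0, 0.0, -1.0]]
contact_force: [0.2, -0.4, -1.5]
gripper_width: 0.0102
grip_force: 100.2
```

>>> {"api": "arm_command", "payload": {
  "moves": [
    [[0, 0, 0, 0, 0, 0.001, 0], [0, 0, 0, 0, 0, 0.0015, 0], [0, 0, 0, 0, 0, 0.0015, 0], [0, 0, 0, 0, 0, 0.0015, 0]]
  ]
}}

```text
clock: 29.95
ee_pos: [0.495, 0.3066, 0.0452]
ee_rot: [[0.987, -0.16, 0.0], [-0.16, -0.987, 0.0], [0.0, -0.0, -1.0]]
contact_force: [0.5, 0.1, 1.2]
gripper_width: 0.0102
grip_force: 100.5
```

Touchdown. I'll settle a touch more, then open.

>>> {"api": "arm_command", "payload": {
  "moves": [
    [[0, 0, 0, 0, 0, 0.0008, 0], [0, 0, 0, 0, 0, 0.0008, 0], [0, 0, 0, 0, 0, 0.0008, 0]]
  ],
  "grip_force": 20
}}

```text
clock: 30.32
ee_pos: [0.4951, 0.3069, 0.0452]
ee_rot: [[0.987, -0.159, 0.001], [-0.159, -0.987, 0.001], [0.001, -0.001, -1.0]]
contact_force: [-0.3, 1.8, 4.8]
gripper_width: 0.0101
grip_force: 101.0
```

>>> {"api": "arm_command", "payload": {
  "moves": [
    [[0, 0, 0, 0, 0, 0, 0.15], [0, 0, 0, 0, 0, 0, 0.2], [0, 0, 0, 0, 0, 0, 0.3], [0, 0, 0, 0, 0, 0, 0.4], [0, 0, 0, 0, 0, 0, 0.5], [0, 0, 0, 0, 0, 0, 0.5], [0, 0, 0, 0, 0, 0, 0.5]]
  ]
}}

```text
clock: 31.2
ee_pos: [0.4948, 0.3064, 0.0446]
ee_rot: [[0.987, -0.16, -0.0], [-0.16, -0.987, -0.0], [0.0, 0.0, -1.0]]
contact_force: [-1.0, -0.6, 0.6]
gripper_width: 0.0426
grip_force: 0.0
```

>>> {"api": "arm_command", "payload": {
  "moves": [
    [[0, 0, 0, 0, 0, -0.01, 0.5], [0, 0, 0, 0, 0, -0.04, 0.5], [0, 0, 0, 0, 0, -0.09, 0.5], [0, 0, 0, 0, 0, -0.15, 0.5], [0, 0, 0, 0, 0, -0.2, 0.5], [0, 0, 0, -0.02, 0, -0.24, 0.5], [0, 0, 0, -0.04, 0, -0.26, 0.5], [0, 0, 0, -0.04, 0, -0.26, 0.5], [0, 0, 0, -0.04, 0, -0.26, 0.5]]
  ]
}}

```text
clock: 32.33
ee_pos: [0.4747, 0.3092, 0.1739]
ee_rot: [[0.987, -0.159, -0.001], [-0.159, -0.987, -0.001], [-0.001, 0.001, -1.0]]
contact_force: [0.4, -0.3, -0.2]
gripper_width: 0.0427
grip_force: 0.0
```

Run:
```python
from h import *
shot('wrist','w7'); o=monitor.get_obs(); print(o['clock'],o['contact_force'],o['ee_pos'],o['gripper_width'])
cv2.imwrite('pics/w7c.png',load('w7')['p'])
```

```text
32.375 [-0.12831455  0.42953777 -0.02944978] [0.47482539 0.30913235 0.17374222] 0.04323567032246359
```

View pics/w7c.png

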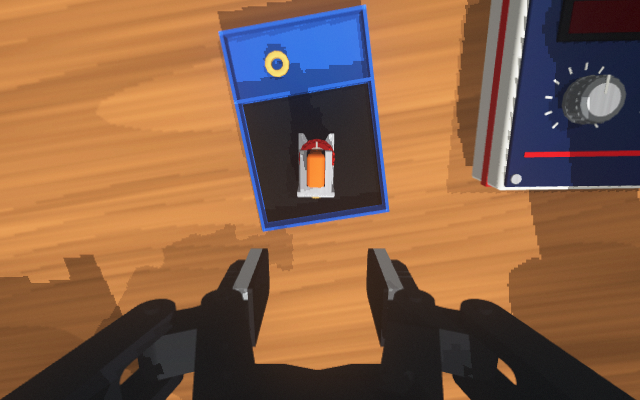

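The puller stands upright in the middle of the large bay at (316,168), with the red knob level on its fork at (317,148) and the gripper clear. I'm handing the job in.

```bash
python3 -c "
from h import *
print(ticket.job_done())"
```

```text
the job is handed in; nothing more can be done
None
```

The red knob came off with the fork felt home at about 3 N, and the puller now stands upright, released, in the tray's large bay with the knob on its fork; I handed the job in at about 32 s, and no verdict was returned.

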